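# Set the portion stop of a wire cheese cutter to its first notch and hold it there

## Task

Set the portion stop of the wire cheese cutter: slacken the T-shaped clamp knob on its saddle by roughly a quarter turn anticlockwise, then grip the stop's upright plate and slide it along the rail towards the wire until its ball clicks into the first notch it meets, without running on past that notch. Finish still gripping the plate by both faces, with the ball resting in that notch and the knob left slack, so that I can tighten it while you hold; leave the cheese and everything else on the table where it is.

Things in the scene. Friction and masses are not known exactly. Their poses are not given: they have to be found in the camera images.
- knob_grip (a point): the black T-shaped clamp knob on the stop's saddle: upright stem with a straight grip bar 44 mm long, 11 mm thick, 24 mm high. The point is on the axis at the middle of the bar (12 mm below its top, 26 mm above the saddle's flat top); x runs along the bar, z up. In stop_plate's axes it stands 83 mm to the -x side, 42 mm to the +y side and 22 mm lower
- knob (a joint): angle of the clamp knob in rad, growing anticlockwise seen from above; near 0 it is tight, its bar square across the rail. Starts tight at 0.05 to 0.3: the stop withstands about 40 N. The stop is quite free above 0.7; count it slack from 0.9; the knob's end is at 1.8. Stiff: takes up to 0.3 N m, stays where it is left
- stop_plate (a point): the portion stop's upright aluminium plate: 10 mm thick, 110 mm long, 74 mm high, standing square to the rail, 1 mm clear of the cutter's board. The point is the middle of its upper edge; x runs along the plate away from the saddle, -y is the way to slide (towards the wire), z up. Both faces are free. The saddle with the knob is at its -x end and reaches 70 mm to the +y side
- stop_ball (a point): where the stop's spring ball runs on the rail's top, hidden under the saddle: in the plate's mid-plane, 83 mm to the -x side of stop_plate and 63 mm lower. The ball is in a notch when the plate stands exactly in line with that notch
- stop (a joint): travel of the stop along its rail in m, growing towards the wire. Starts at 0 to 0.10. The first notch is at 0.190, a second one at 0.220, the rail's end at 0.236. Freed, it slides against 3 to 5 N; within about 3 mm of a notch the ball pulls it in with some 4 N, and pushing it out again takes 15 to 20 N
- first_notch (a point): the first notch: an 8 mm wide gap across the top of the steel rail (of the two, the one nearer the stop's start; the second is 30 mm further). The point is mid-rail at its top face, 42 mm above the table; -y runs along the rail towards the wire, whose slot in the board is 60 mm further that way. A longer line on the board's edge marks each notch
- cutter: the wire cheese cutter, fixed to the table: wooden board 200 mm deep, 470 mm wide, top 30 mm above the table; a steel rail 22 mm wide along its front, nearest the robot; the wire bow swung up behind the board, 290 mm high. Origin on the table near the board's middle; x points to its back, y along the rail away from the wire, z up. The rail's axis is at x = -118 mm
- cheese: rectangular block of cheese, 105 x 72 x 62 mm, standing on the cutter's board on the far side of the wire slot from the stop; not to be moved (the point is the centre of its underside)
- ramekin: small white ceramic cup, 52 mm across, 32 mm high, on the cutter's board near its rear edge; not to be moved (centre of underside)
- torch: kitchen blow torch on its gas can, 66 mm across, about 180 mm high, standing on the flat chopping board at the right (y negative); not to be moved (centre of underside)
- squeeze: squeeze bottle, 56 mm across, 185 mm high, standing on the same chopping board; not to be moved (centre of underside)
- bowl: steel mixing bowl, 150 mm across, 75 mm high, on the table at the left; not to be moved (centre of underside)
- saucepan: steel saucepan, 156 mm across, 85 mm high, with a long handle, on the table at the left; not to be moved (centre of underside)

How it is judged:
On the way, in this order (a step that is already met when the one before it is completed fails the run):
1. the clamp knob is slackened while the stop is still where it stood (value of joint knob above 0.9 rad and distance of stop_plate from where it was at the start of the episode below 0.012 m), for 0.1 s.
2. the fingers grip the stop's plate before it is slid to the notch (contact force between the fingers and stop above 4 N and x of the grasp point in the frame of stop_plate between -0.065 and 0.065 m and y of the grasp point in the frame of stop_plate between -0.012 and 0.012 m and z of the grasp point in the frame of stop_plate between -0.07 and 0.006 m and value of joint stop below 0.175 m), for 0.1 s.
3. the stop's ball is in the first notch, the plate gripped and still (contact force between the fingers and stop above 4 N and x of the grasp point in the frame of stop_plate between -0.065 and 0.065 m and y of the grasp point in the frame of stop_plate between -0.012 and 0.012 m and z of the grasp point in the frame of stop_plate between -0.07 and 0.006 m and value of joint stop between 0.1875 and 0.1925 m and velocity of joint stop between -0.006 and 0.006 m/s), for 0.3 s.
At the end, for the whole second after the job is handed in: The stop rests within 2.5 mm of the first notch (joint stop 0.1875 to 0.1925), still (under 6 mm/s); the fingers stand astride its plate (grasp point within 12 mm of the plate's mid-plane, on the plate) and press on it with more than 4 N; the knob is slack (joint knob above 0.85) (all of step 3 and value of joint knob above 0.85 rad); the arm keeps its last pose, push and grip.
It fails at once if the stop is run on past the first notch (by more than 8 mm) (value of joint stop above 0.198 m).
It fails at once if the cheese or the small cup on the cutter is moved by more than 15 mm (distance of any of cheese, ramekin from where it was at the start of the episode above 0.015 m).
It fails at once if the torch or the squeeze bottle is moved by more than 15 mm (distance of any of torch, squeeze from where it was at the start of the episode above 0.015 m).
It fails at once if the bowl or the saucepan is moved by more than 15 mm (distance of any of bowl, saucepan from where it was at the start of the episode above 0.015 m).
It also fails if it takes over 48 s, if anything falls off the work surface, if the arm or the gripper's body presses on something with over 40 N, if the wrist force passes 120 N, or if a joint passes its speed limit or range.

## Robot

A 6-joint arm with a two-finger parallel gripper is mounted at the origin on the work surface. World frame = base frame: x ahead of the robot, y to its left, z up, the work surface at z = 0. Lengths are in m, angles in rad, forces in N, time in s.
With the tool pointing down it reaches from about 0.3 to 0.775 m from the base axis. Payload 14.6 kg.
Tool frame: the origin (TCP) lies on the centre line of the jaws, within the pads' length; the fingertips stand ctrl.tcp_to_tips ahead of it and the grasp point (between the pads) lies 2 mm behind it (ctrl.tcp_to_tips is the distance from the TCP to the fingertips, in m); z points along the fingers, y is the line along which they close (so a half turn about z gives the same grasp; the last joint's range is limited). The gripper opens to 94 mm and grips with 3 to 60 N. Pads are 16 mm wide; open, the fingers measure 119 mm over their backs; the gripper's body (75 mm by 177 mm) begins 78 mm behind the grasp point.
Start: joints at [-1.168, 0.3, 1.521, -0, 1.321, -0.067], TCP at [0.249, -0.49, 0.222] pointing down, gripper open.
Joint ranges: [-3.03, 3.03], [-0.79, 2.21], [0.23, 2.52], [-1.04, 4.18], [0, 3.07], [-2.55, 2.55]. Speed limits (rad/s): [2.22, 2.22, 2.57, 3.14, 3.14, 3.14].

## Interface

Orientations are given as [roll, pitch, yaw] about the fixed x, y, z axes, in that order (R = Rz(yaw) Ry(pitch) Rx(roll)).
In Python, from station import telemetry, viewer, hand_in, ctrl gives the robot as it stands.
- The arm moves only by the tool step_arm, never from a script. Its argument "plan" is a list of rows, each an object of numbers: "dx", "dy", "dz": the shift along the tool's x, y, z scaled (see below); "rx", "ry", "rz": the turn, a rotation vector about the tool's x, y, z scaled (see below); "claw": the closure, from 0 (fully open) to 1 (shut). In form: [{"dx": .., "dy": .., "dz": .., "rx": .., "ry": .., "rz": .., "claw": ..}, ...]. A call has 1 to 10 rows; each row shifts and turns the commanded pose from where the row before left it, along the tool's axes as they then stand; what a row does not reach is not made up. The controller multiplies each number of a shift by 0.1 m and each number of a turn by 90 degrees. A row lasts 1/10 s, in which the tool goes at most 50 mm and 8.59 degrees, less where a joint would pass 70% of its speed; a pose out of reach is approached as far as the arm can. A call with a number of a shift or a turn outside -1 to 1 is refused whole. A call with a gripper value outside its range is refused whole. The fingers move at their own pace and stop on an object; "grip_force" is the grip in N (left out, the last holds). Time passes only in rows, so rows that do not move let the fingers close. It gives the time, the measured TCP pose, the force, the opening and the grip force at its end, in the units of the state.
- telemetry.get_obs(): the state, without advancing time (a new reading comes with each control period).
- viewer.camera(name): name is "side" or "top"; returns a dict with "img" (480x640x3 uint8, red, green, blue), "z_map" (480x640 float32, m along the optical axis (not along the pixel's ray), 0 where there is no reading), "fx", "fy", "cx", "cy" (pixels), "R" (3x3) and "t" (3): a world point X has camera coordinates R X + t. Camera axes: x right, y down, z forward; pixel columns grow to the right and rows downward; lengths in m; the calibration is good to about 2 mm. A picture is of the moment at which its call begins.
- hand_in(): hands the job in; it is judged then, once.
Trained networks look in a picture, given as the dict that the camera call returned (one of the last four; its "shot" number tells which), for a name from the list of things; names that differ only in an ending like _2 or _b are one class to them, and where a whole thing is asked for, a point or a joint stands for the part that bears it (a point fixed in the world has none). Each returns a list of dicts, best first, with "score" (0 to 1); they miss things now and then, are a little off and sometimes report something else, mostly with a low value. They report only what shows in the picture. A call takes as long as a camera call.
- viewer.recognise(target, picture): "rect" ([left, top, right, bottom] in pixels, round what is visible of it).
The state is a dict: "time_s": time; "qpos": joint angles; "joint_vel": joint speeds; "tau": joint torques, N m; "ee_pos": TCP position; "eef_rot": TCP orientation; "force": force on the tool from outside, world axes, zero at the start; "moment": the same for the moment, N m; "grip_width": finger opening in m; "grip_force": force on a finger pad.
Only numpy, scipy, OpenCV 4.12 (cv2) and the standard library are available. Lean on these libraries where they do the work, as an engineer would, in place of code of your own. Each camera call takes 0.05 s, during which the arm holds its last target. There are 200 camera calls.

## Working session

There is one attempt and no reset: what is moved stays moved. The work goes in short steps, Python scripts to look and compute and a tool call to move; the robot and the scene stay as the last step left them, time stands still between calls to the robot, and variables do not carry over. Pictures are saved under pics/ and viewed, at most 10 in all, crops included, and the job is handed in when it is done.

Besides the shell and the picture viewer there is one more tool, called after "Emit:" as name([rows], argument=value, ...), one row to a line, values as JSON. step_arm: Moves the arm, as the interface text tells. Shifts and turns lie within -1 to 1; 1 stands for 0.1 m of shift or 90 degrees of turn. Its arguments: {"type":"object","properties":{"plan":{"type":"array"},"grip_force":{"type":"number"}},"required":["plan"]}

```bash
mkdir -p pics; python3 - <<'E'
from station import telemetry, viewer, ctrl
import cv2, pickle
o=telemetry.get_obs();print({k:o[k] for k in('time_s','ee_pos','eef_rot','grip_width','force')},ctrl.tcp_to_tips)
for n in('top','side'):
    p=viewer.camera(n);cv2.imwrite(f'pics/{n}0.png',p['img'][:,:,::-1]);pickle.dump(p,open(f'{n}0.pkl','wb'))
    print(n,p['R'].round(3).tolist(),p['t'],p['fx'],p['cx'],p['cy'])
    for t in('knob_grip','stop_plate','first_notch','cutter','cheese','torch','squeeze'):
        print(t,[(r['rect'],round(r['score'],2)) for r in viewer.recognise(t,p)[:2]])
E
```

```text
{'time_s': 0.0, 'ee_pos': array([ 0.24887016, -0.49018382,  0.22188151]), 'eef_rot': array([-3.14038324e+00, -9.10238363e-05,  4.69745169e-01]), 'grip_width': 0.09398362098790236, 'force': array([-0.32236425,  0.45423756,  0.78809313])} 0.017
top [[-0.022, -1.0, 0.017], [-0.986, 0.019, -0.168], [0.168, -0.02, -0.986]] [-0.02643709  0.59922766  1.1874604 ] 529.3512585185524 323.12222505956413 237.14537473924025
knob_grip [([291.3, 246.8, 307.2, 268.0], 0.43), ([485.5, 239.5, 560.4, 271.2], 0.16)]
stop_plate [([284.6, 196.5, 324.2, 268.8], 0.71)]
first_notch [([232.7, 78.2, 429.3, 273.3], 0.9)]
cutter [([235.9, 75.5, 430.1, 272.2], 0.57)]
cheese [([394.6, 195.4, 430.0, 244.5], 0.85), ([293.2, 245.5, 298.8, 264.9], 0.48)]
torch [([284.4, 196.5, 320.9, 272.0], 0.27)]
squeeze [([479.0, 191.8, 524.8, 222.5], 0.58), ([13.0, 257.0, 142.8, 348.7], 0.31)]
side [[-0.914, -0.405, -0.007], [-0.217, 0.504, -0.836], [0.342, -0.763, -0.549]] [0.53853855 0.21603938 0.88224223] 437.4006139684943 316.42682660047706 248.77795144410075
knob_grip [([321.9, 260.7, 338.6, 278.4], 0.52)]
stop_plate [([290.3, 230.8, 348.2, 294.1], 0.8)]
first_notch [([212.4, 136.9, 371.2, 328.7], 0.71)]
cutter [([213.2, 136.0, 370.7, 329.2], 0.82), ([286.6, 232.1, 347.4, 290.1], 0.46)]
cheese [([315.5, 196.1, 359.3, 232.7], 0.85)]
torch [([375.9, 146.8, 399.8, 211.0], 0.88), ([317.6, 259.8, 339.8, 277.5], 0.67)]
squeeze [([347.1, 146.1, 361.6, 205.1], 0.7), ([317.4, 196.1, 358.0, 230.5], 0.34)]
```

View pics/top0.png

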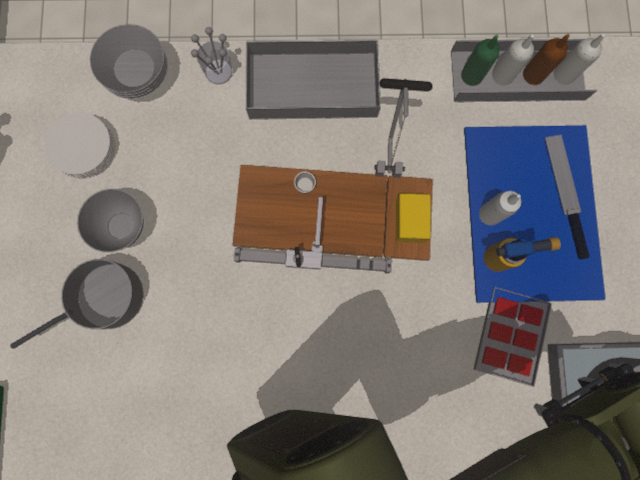

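View pics/side0.png

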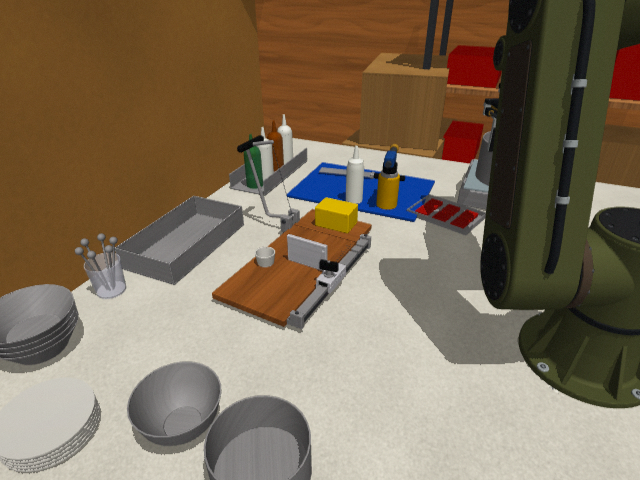

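The top view shows the cutter in the middle, with the plate at about (320,222), the knob at (298,257) and the rail from (237,255) to (390,266). The notches are near columns 360–376. Next I'll measure with depth and zoom in.

```bash
cat > h.py <<'E'
import numpy as np
def cloud(p):
    v,u=np.mgrid[0:480,0:640];z=p['z_map']
    c=np.stack([(u-p['cx'])/p['fx']*z,(v-p['cy'])/p['fy']*z,z],-1)
    return (c-p['t'])@p['R']
def ray(p,u,v,zw):
    d=p['R'].T@np.array([(u-p['cx'])/p['fx'],(v-p['cy'])/p['fy'],1]);o=-p['R'].T@p['t']
    return o+d*(zw-o[2])/d[2]
E
python3 - <<'E'
import pickle,cv2,numpy as np
from h import *
p=pickle.load(open('top0.pkl','rb'));P=cloud(p)
def sel(u0,v0,u1,v1,za,zb):
    Q=P[v0:v1,u0:u1].reshape(-1,3);return Q[(Q[:,2]>za)&(Q[:,2]<zb)]
def ob(Q,n):
    r=cv2.minAreaRect((Q[:,:2]*1000).astype(np.float32));print(n,len(Q),np.round(r[0],1),np.round(r[1],1),round(r[2],1),'z',np.percentile(Q[:,2],[5,50,95]).round(4))
ob(sel(225,160,440,275,.024,.036),'board')
ob(sel(312,190,330,252,.085,.125),'plate')
ob(sel(285,240,310,275,.075,.105),'knobbar')
ob(sel(230,240,400,275,.038,.047),'rail')
h=P[195:275:6,284:330:3,2];print((h*1000).astype(int))
c=cv2.resize(p['img'][190:280,225:400],None,fx=4.5,fy=4.5,interpolation=cv2.INTER_CUBIC)
cv2.imwrite('pics/c1.png',c[:,:,::-1])
s=pickle.load(open('side0.pkl','rb'))
cv2.imwrite('pics/c2.png',cv2.resize(s['img'][220:330,270:385],None,fx=5,fy=5,interpolation=cv2.INTER_CUBIC)[:,:,::-1])
E
```

```text
board 13411 [648.1 -65. ] [473.  250.6] 85.9 z [0.027  0.031  0.0348]
plate 225 [627.2 -28.5] [ 14.3 110.2] 82.1 z [0.0951 0.1054 0.109 ]
knobbar 97 [548.6  20.2] [44.  10.8] 5.4 z [0.0904 0.0957 0.0984]
rail 980 [554.7 -22.4] [384.1  75.4] 89.1 z [0.0389 0.0428 0.0462]
[[ 32  28  27  30  31  32  31  35  37  28  29  27  37  28  31  33]
 [ 28  29  30  26  31  33  27  27  28  28  30  30 104  32  27  30]
 [ 34  31  35  33  34  27  34  32  32  29  33  35 105  31  33  26]
 [ 27  29  31  33  31  30  31  32  29  34  29  31 106  29  30  34]
 [ 30  30  35  28  31  29  32  27  27  28  30 104 106  30  27  30]
 [ 30  30  27  32  31  30  29  32  31  30  31 106 108  29  31  33]
 [ 30  32  30  31  35  28  32  31  32  30  32 105 101  28  30  29]
 [ 29  33  27  33  31  28  29  29  32  26  33 105  89  29  30  30]
 [ 29  32  30  34  31  30  28  33  28  32  89 108  31  31  27  26]
 [ 30  30  32  28  99  96  32  28  32  27  55  54  53  27  29  32]
 [ 41  51  58  59  90  89  59  55  57  56  56  55  59   0   4   0]
 [ 41  56  57  60  95  96  56  59  58  57  56  59  60  42  44  37]
 [  0  30  38  40  46  49  57  58  58  60  61  56  57  -1   0  24]
 [ -3  -1   0   2   0   3   4  -2   3   0   1  -2   0  -1   3  -2]]
```

View pics/c1.png

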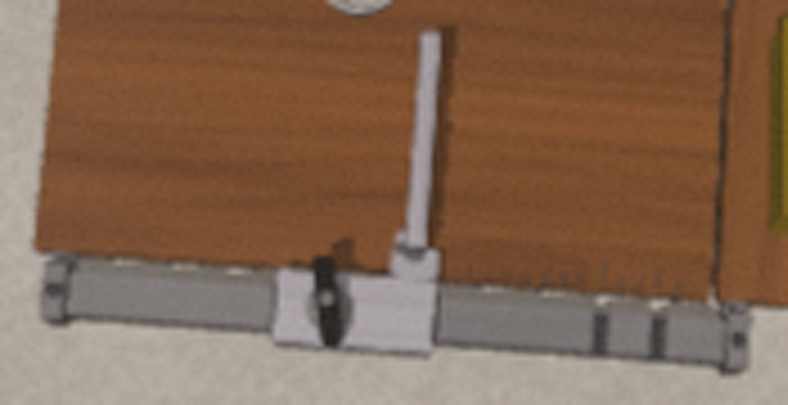

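View pics/c2.png

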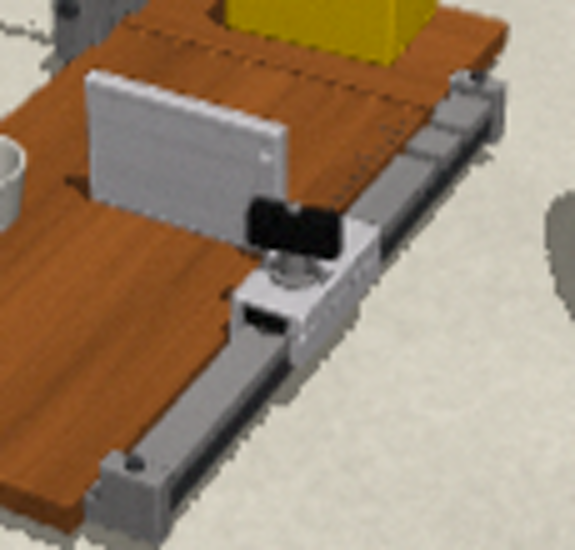

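```bash
python3 - <<'E'
import pickle
from h import *
p=pickle.load(open('top0.pkl','rb'))
W=lambda a,b,z:ray(p,a/4.5+225-.4,b/4.5+190-.4,z)
pe=W(430.5,32,.105);pn=W(416,245,.105)
ka=W(323,258,.095);kb=W(332,346,.095)
n1=W(600.5,332,.042);n2=W(657,337,.042);rl=W(73,291,.042);
ang=lambda a,b:np.degrees(np.arctan2(a[1]-b[1],a[0]-b[0]))
print('plate',pe,pn,(pe+pn)/2,ang(pe,pn),np.hypot(*(pe-pn)[:2]))
print('knob',ka,kb,(ka+kb)/2,ang(ka,kb),np.hypot(*(ka-kb)[:2]))
print('notch',n1,n2,np.hypot(*(n1-n2)[:2]),'rail ang',ang(rl,n2)-90, ang(n1,n2)-90)
psi=np.radians(ang(rl,n2)-90);X=np.array([np.cos(psi),np.sin(psi)]);Y=np.array([-X[1],X[0]])
pl=((pe+pn)/2)[:2];k=((ka+kb)/2)[:2]
print('knob in plate',(k-pl)@X,(k-pl)@Y,'notch rel plate',(n1[:2]-pl)@X,(n1[:2]-pl)@Y)
# depth-based
P=cloud(p);Q=P[190:252,310:330].reshape(-1,3);Q=Q[Q[:,2]>.099];print(len(Q),Q.mean(0),((Q[:,:2]-pl)@Y).mean())
import numpy as np
c=np.polyfit(Q[:,0],Q[:,1],1);print(np.degrees(np.arctan(c[0])))
E
```

```text
plate [ 0.68237854 -0.03332724  0.105     ] [ 0.57400723 -0.02383803  0.105     ] [ 0.62819288 -0.02858264  0.105     ] -5.004169633924741 0.10878595451428962
knob [0.56991711 0.02261971 0.095     ] [0.52568698 0.01876081 0.095     ] [0.54780204 0.02069026 0.095     ] 4.986205035643637 0.044398148754252006
notch [ 0.53626068 -0.11934967  0.042     ] [ 0.53305486 -0.14866967  0.042     ] 0.02949473384052855 rail ang -5.682617021898508 -6.2398778863573625
knob in plate -0.08487466869989392 0.041070623121688715 notch rel plate -0.08249286634957285 -0.09942390506571488
213 [ 0.62347213 -0.02900358  0.12203584] -0.0008863152539297017
-4.514936458461171
```

Emit:
step_arm([
  {"dx": 0.33, "dy": -0.21, "claw": 0.55},
  {"dx": 0.33, "dy": -0.21, "claw": 0.55},
  {"dx": 0.33, "dy": -0.21, "claw": 0.55},
  {"dx": 0.33, "dy": -0.21, "claw": 0.55},
  {"dx": 0.33, "dy": -0.21, "claw": 0.55},
  {"dx": 0.33, "dy": -0.21, "claw": 0.55},
  {"dx": 0.33, "dy": -0.21, "claw": 0.55},
  {"dx": 0.33, "dy": -0.21, "claw": 0.55},
  {"dx": 0.33, "dy": -0.21, "claw": 0.55},
  {"dx": 0.33, "dy": -0.21, "claw": 0.55},
])

```text
$.plan[0]: bad value
```

Emit:
step_arm([
  {"dx": 0.33, "dy": -0.21, "claw": 0.55},
  {"dx": 0.33, "dy": -0.21, "claw": 0.55},
  {"dx": 0.33, "dy": -0.21, "claw": 0.55},
  {"dx": 0.33, "dy": -0.21, "claw": 0.55},
  {"dx": 0.33, "dy": -0.21, "claw": 0.55},
  {"rz": 0.081, "claw": 0.55},
  {"rz": 0.081, "claw": 0.55},
  {"rz": 0.081, "claw": 0.55},
  {"claw": 0.55},
  {"claw": 0.55},
])

```text
$.plan[0]: bad value
```

Emit:
step_arm([
  {"dx": 0.33, "dy": -0.21, "dz": 0, "rx": 0, "ry": 0, "rz": 0, "claw": 0.55},
  {"dx": 0.33, "dy": -0.21, "dz": 0, "rx": 0, "ry": 0, "rz": 0, "claw": 0.55},
  {"dx": 0.33, "dy": -0.21, "dz": 0, "rx": 0, "ry": 0, "rz": 0, "claw": 0.55},
  {"dx": 0.33, "dy": -0.21, "dz": 0, "rx": 0, "ry": 0, "rz": 0, "claw": 0.55},
  {"dx": 0.33, "dy": -0.21, "dz": 0, "rx": 0, "ry": 0, "rz": 0, "claw": 0.55},
  {"dx": 0.33, "dy": -0.21, "dz": 0, "rx": 0, "ry": 0, "rz": 0, "claw": 0.55},
  {"dx": 0.33, "dy": -0.21, "dz": 0, "rx": 0, "ry": 0, "rz": 0, "claw": 0.55},
  {"dx": 0.33, "dy": -0.21, "dz": 0, "rx": 0, "ry": 0, "rz": 0, "claw": 0.55},
  {"dx": 0.33, "dy": -0.21, "dz": 0, "rx": 0, "ry": 0, "rz": 0, "claw": 0.55},
  {"dx": 0.33, "dy": -0.21, "dz": 0, "rx": 0, "ry": 0, "rz": 0, "claw": 0.55},
])

```text
time_s: 1.8
ee_pos: [0.4488, -0.1523, 0.2227]
eef_rot: [3.141, -0.0, 0.47]
force: [-0.4, -0.4, -0.1]
grip_width: 0.0423
grip_force: 0.0
```

Emit:
step_arm([
  {"dx": 0.334, "dy": -0.219, "dz": 0, "rx": 0, "ry": 0, "rz": 0, "claw": 0.55},
  {"dx": 0.334, "dy": -0.219, "dz": 0, "rx": 0, "ry": 0, "rz": 0, "claw": 0.55},
  {"dx": 0.334, "dy": -0.219, "dz": 0, "rx": 0, "ry": 0, "rz": 0, "claw": 0.55},
  {"dx": 0.334, "dy": -0.219, "dz": 0, "rx": 0, "ry": 0, "rz": 0, "claw": 0.55},
  {"dx": 0.334, "dy": -0.219, "dz": 0, "rx": 0, "ry": 0, "rz": 0, "claw": 0.55},
  {"dx": 0, "dy": 0, "dz": 0, "rx": 0, "ry": 0, "rz": 0.081, "claw": 0.55},
  {"dx": 0, "dy": 0, "dz": 0, "rx": 0, "ry": 0, "rz": 0.081, "claw": 0.55},
  {"dx": 0, "dy": 0, "dz": 0, "rx": 0, "ry": 0, "rz": 0.081, "claw": 0.55},
  {"dx": 0, "dy": 0, "dz": 0, "rx": 0, "ry": 0, "rz": 0, "claw": 0.55},
  {"dx": 0, "dy": 0, "dz": 0, "rx": 0, "ry": 0, "rz": 0, "claw": 0.55},
])

```text
time_s: 2.8
ee_pos: [0.5475, 0.0195, 0.2224]
eef_rot: [-3.142, 0.0, 0.092]
force: [-0.5, 0.6, -0.1]
grip_width: 0.0419
grip_force: 0.0
```

Emit:
step_arm([
  {"dx": 0, "dy": -0.012, "dz": 0.3, "rx": 0, "ry": 0, "rz": 0, "claw": 0.55},
  {"dx": 0, "dy": 0, "dz": 0.3, "rx": 0, "ry": 0, "rz": 0, "claw": 0.55},
  {"dx": 0, "dy": 0, "dz": 0.2, "rx": 0, "ry": 0, "rz": 0, "claw": 0.55},
  {"dx": 0, "dy": 0, "dz": 0.2, "rx": 0, "ry": 0, "rz": 0, "claw": 0.55},
  {"dx": 0, "dy": 0, "dz": 0.15, "rx": 0, "ry": 0, "rz": 0, "claw": 0.55},
  {"dx": 0, "dy": 0, "dz": 0.15, "rx": 0, "ry": 0, "rz": 0, "claw": 0.55},
  {"dx": 0, "dy": 0, "dz": 0.08, "rx": 0, "ry": 0, "rz": 0, "claw": 0.55},
  {"dx": 0, "dy": 0, "dz": 0, "rx": 0, "ry": 0, "rz": 0, "claw": 0.55},
])

```text
time_s: 3.6
ee_pos: [0.547, 0.0206, 0.0837]
eef_rot: [-3.141, 0.002, 0.09]
force: [0.6, -0.4, 0.9]
grip_width: 0.0424
grip_force: 0.0
```

```bash
python3 - <<'E'
from station import viewer
import cv2
a=viewer.camera('top')['img'];b=viewer.camera('side')['img']
f=lambda i:cv2.resize(i,(400,400),interpolation=cv2.INTER_CUBIC)
cv2.imwrite('pics/k1.png',cv2.hconcat([f(a[180:300,240:360]),f(b[200:320,270:390])])[:,:,::-1])
E
```

```text
(no output)
```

View pics/k1.png

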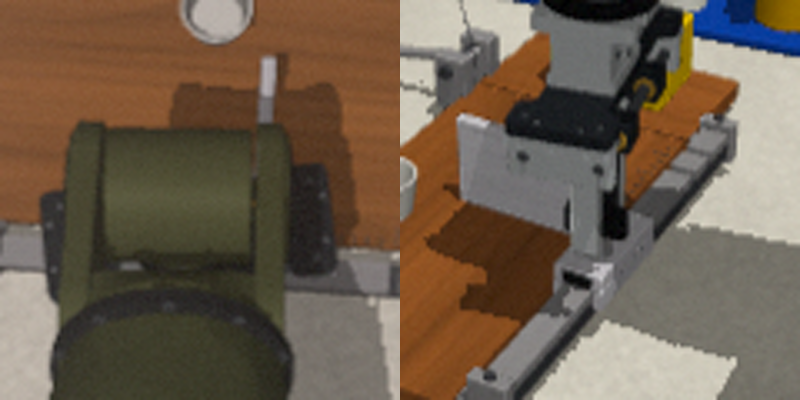

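The right panel (590,215) shows the fingers astride the bar. Next I close them and turn anticlockwise (negative rz).

Emit:
step_arm([
  {"dx": 0, "dy": 0, "dz": 0, "rx": 0, "ry": 0, "rz": 0, "claw": 1},
  {"dx": 0, "dy": 0, "dz": 0, "rx": 0, "ry": 0, "rz": 0, "claw": 1},
  {"dx": 0, "dy": 0, "dz": 0, "rx": 0, "ry": 0, "rz": 0, "claw": 1},
  {"dx": 0, "dy": 0, "dz": 0, "rx": 0, "ry": 0, "rz": 0, "claw": 1},
  {"dx": 0, "dy": 0, "dz": 0, "rx": 0, "ry": 0, "rz": 0, "claw": 1},
], grip_force=50)

```text
time_s: 4.2
ee_pos: [0.5474, 0.0215, 0.0847]
eef_rot: [-3.14, -0.0, 0.088]
force: [-0.7, 6.7, 3.0]
grip_width: 0.0113
grip_force: 50.0
```

Emit:
step_arm([
  {"dx": 0, "dy": 0, "dz": 0, "rx": 0, "ry": 0, "rz": -0.05, "claw": 1},
  {"dx": 0, "dy": 0, "dz": 0, "rx": 0, "ry": 0, "rz": -0.05, "claw": 1},
  {"dx": 0, "dy": 0, "dz": 0, "rx": 0, "ry": 0, "rz": -0.05, "claw": 1},
  {"dx": 0, "dy": 0, "dz": 0, "rx": 0, "ry": 0, "rz": -0.05, "claw": 1},
])

```text
time_s: 4.6
ee_pos: [0.5475, 0.0214, 0.0847]
eef_rot: [-3.141, -0.001, 0.406]
force: [0.4, 4.8, 0.8]
grip_width: 0.0112
grip_force: 50.0
```

Emit:
step_arm([
  {"dx": 0.004, "dy": -0.009, "dz": 0, "rx": 0, "ry": 0, "rz": -0.06, "claw": 1},
  {"dx": 0, "dy": 0, "dz": 0, "rx": 0, "ry": 0, "rz": -0.06, "claw": 1},
  {"dx": 0, "dy": 0, "dz": 0, "rx": 0, "ry": 0, "rz": -0.06, "claw": 1},
  {"dx": 0, "dy": 0, "dz": 0, "rx": 0, "ry": 0, "rz": -0.06, "claw": 1},
  {"dx": 0, "dy": 0, "dz": 0, "rx": 0, "ry": 0, "rz": -0.06, "claw": 1},
  {"dx": 0, "dy": 0, "dz": 0, "rx": 0, "ry": 0, "rz": -0.06, "claw": 1},
  {"dx": 0, "dy": 0, "dz": 0, "rx": 0, "ry": 0, "rz": -0.06, "claw": 1},
  {"dx": 0, "dy": 0, "dz": 0, "rx": 0, "ry": 0, "rz": -0.06, "claw": 1},
  {"dx": 0, "dy": 0, "dz": 0, "rx": 0, "ry": 0, "rz": 0, "claw": 1},
  {"dx": 0, "dy": 0, "dz": 0, "rx": 0, "ry": 0, "rz": 0, "claw": 1},
])

```text
time_s: 5.6
ee_pos: [0.5478, 0.0214, 0.0846]
eef_rot: [3.14, -0.0, 1.153]
force: [3.3, -3.4, -1.5]
grip_width: 0.0112
grip_force: 50.0
```

Emit:
step_arm([
  {"dx": 0, "dy": 0, "dz": 0, "rx": 0, "ry": 0, "rz": 0, "claw": 0.6},
  {"dx": 0, "dy": 0, "dz": 0, "rx": 0, "ry": 0, "rz": 0, "claw": 0.6},
  {"dx": 0, "dy": 0, "dz": 0, "rx": 0, "ry": 0, "rz": 0, "claw": 0.6},
  {"dx": 0, "dy": 0, "dz": -0.2, "rx": 0, "ry": 0, "rz": 0, "claw": 0.6},
  {"dx": 0, "dy": 0, "dz": -0.3, "rx": 0, "ry": 0, "rz": 0, "claw": 0.6},
  {"dx": 0, "dy": 0, "dz": -0.3, "rx": 0, "ry": 0, "rz": 0, "claw": 0.6},
  {"dx": 0, "dy": 0, "dz": -0.2, "rx": 0, "ry": 0, "rz": 0, "claw": 0.6},
  {"dx": -0.06, "dy": 0.259, "dz": 0, "rx": 0, "ry": 0, "rz": 0, "claw": 0.6},
  {"dx": -0.06, "dy": 0.259, "dz": 0, "rx": 0, "ry": 0, "rz": 0, "claw": 0.6},
  {"dx": -0.06, "dy": 0.259, "dz": 0, "rx": 0, "ry": 0, "rz": 0, "claw": 0.6},
])

```text
time_s: 6.6
ee_pos: [0.6119, -0.0265, 0.1846]
eef_rot: [-3.142, -0.0, 1.156]
force: [0.1, 0.0, 0.6]
grip_width: 0.0376
grip_force: 0.0
```

Emit:
step_arm([
  {"dx": 0, "dy": 0, "dz": 0, "rx": 0, "ry": 0, "rz": 0.079, "claw": 0.6},
  {"dx": 0, "dy": 0, "dz": 0, "rx": 0, "ry": 0, "rz": 0.079, "claw": 0.6},
  {"dx": 0, "dy": 0, "dz": 0, "rx": 0, "ry": 0, "rz": 0.079, "claw": 0.6},
  {"dx": 0, "dy": 0, "dz": 0, "rx": 0, "ry": 0, "rz": 0.079, "claw": 0.6},
  {"dx": 0, "dy": 0, "dz": 0, "rx": 0, "ry": 0, "rz": 0.079, "claw": 0.6},
  {"dx": 0, "dy": 0, "dz": 0, "rx": 0, "ry": 0, "rz": 0.079, "claw": 0.6},
  {"dx": 0, "dy": 0, "dz": 0, "rx": 0, "ry": 0, "rz": 0.079, "claw": 0.6},
  {"dx": 0, "dy": 0, "dz": 0, "rx": 0, "ry": 0, "rz": 0.079, "claw": 0.6},
  {"dx": 0, "dy": 0, "dz": 0, "rx": 0, "ry": 0, "rz": 0.079, "claw": 0.6},
  {"dx": 0, "dy": 0, "dz": 0, "rx": 0, "ry": 0, "rz": 0.079, "claw": 0.6},
])

```text
time_s: 7.6
ee_pos: [0.6111, -0.0259, 0.1843]
eef_rot: [-3.141, 0.001, -0.09]
force: [-0.5, -0.5, -0.1]
grip_width: 0.0374
grip_force: 0.0
```

```bash
python3 - <<'E'
from station import viewer,telemetry
import cv2,pickle
o=telemetry.get_obs();print(o['ee_pos'],o['eef_rot'],o['grip_width'])
p=viewer.camera('top');q=viewer.camera('side');pickle.dump((p,q),open('m.pkl','wb'))
print([(r['rect'],r['score']) for n in('knob','stop_plate') for r in viewer.recognise(n,q)[:1]])
f=lambda i:cv2.resize(i,(400,400),interpolation=cv2.INTER_CUBIC)
cv2.imwrite('pics/k2.png',cv2.hconcat([f(p['img'][180:300,240:360]),f(q['img'][200:320,270:390])])[:,:,::-1])
E
```

```text
[ 0.61110993 -0.02590546  0.18429615] [-3.14135147e+00  5.95205565e-04 -9.03334482e-02] 0.03735227197136774
[([285.6, 231.8, 347.6, 291.6], 0.72), ([287.8, 232.4, 349.4, 291.6], 0.7)]
```

View pics/k2.png

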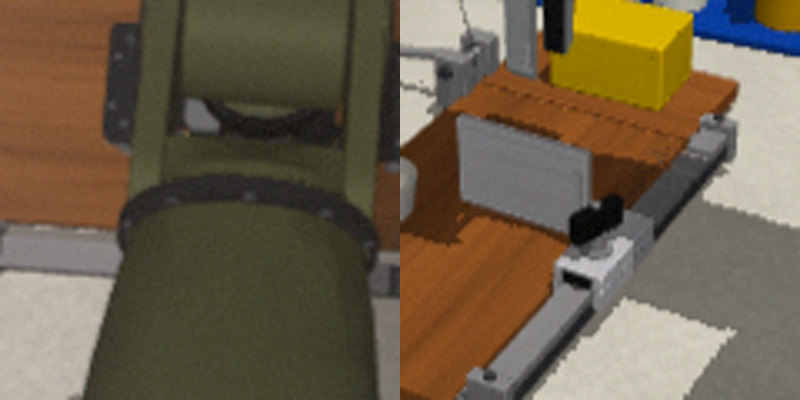

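The right panel shows the knob bar at (597,220) turned nearly along the rail. The plate hasn't moved, and the fingers are above it. Next I descend and grip.

Emit:
step_arm([
  {"dx": 0, "dy": 0, "dz": 0.2, "rx": 0, "ry": 0, "rz": 0, "claw": 0.6},
  {"dx": 0, "dy": 0, "dz": 0.2, "rx": 0, "ry": 0, "rz": 0, "claw": 0.6},
  {"dx": 0, "dy": 0, "dz": 0.2, "rx": 0, "ry": 0, "rz": 0, "claw": 0.6},
  {"dx": 0, "dy": 0, "dz": 0.2, "rx": 0, "ry": 0, "rz": 0, "claw": 0.6},
  {"dx": 0, "dy": 0, "dz": 0.15, "rx": 0, "ry": 0, "rz": 0, "claw": 0.6},
  {"dx": 0, "dy": 0, "dz": 0.1, "rx": 0, "ry": 0, "rz": 0, "claw": 0.6},
  {"dx": 0, "dy": 0, "dz": 0, "rx": 0, "ry": 0, "rz": 0, "claw": 0.6},
])

```text
time_s: 8.5
ee_pos: [0.6108, -0.026, 0.0783]
eef_rot: [-3.142, 0.002, -0.084]
force: [-1.1, -0.4, 0.2]
grip_width: 0.0377
grip_force: 0.0
```

Emit:
step_arm([
  {"dx": 0, "dy": 0, "dz": 0, "rx": 0, "ry": 0, "rz": 0, "claw": 1},
  {"dx": 0, "dy": 0, "dz": 0, "rx": 0, "ry": 0, "rz": 0, "claw": 1},
  {"dx": 0, "dy": 0, "dz": 0, "rx": 0, "ry": 0, "rz": 0, "claw": 1},
  {"dx": 0, "dy": 0, "dz": 0, "rx": 0, "ry": 0, "rz": 0, "claw": 1},
  {"dx": 0, "dy": 0, "dz": 0, "rx": 0, "ry": 0, "rz": 0, "claw": 1},
  {"dx": 0, "dy": 0, "dz": 0, "rx": 0, "ry": 0, "rz": 0, "claw": 1},
], grip_force=30)

```text
time_s: 9.1
ee_pos: [0.6115, -0.0261, 0.08]
eef_rot: [-3.142, -0.001, -0.085]
force: [-1.3, 0.7, 5.3]
grip_width: 0.0099
grip_force: 30.0
```

Emit:
step_arm([
  {"dx": 0, "dy": 0.05, "dz": 0, "rx": 0, "ry": 0, "rz": 0, "claw": 1},
  {"dx": 0, "dy": 0.1, "dz": 0, "rx": 0, "ry": 0, "rz": 0, "claw": 1},
  {"dx": 0, "dy": 0.1, "dz": 0, "rx": 0, "ry": 0, "rz": 0, "claw": 1},
  {"dx": 0, "dy": 0.1, "dz": 0, "rx": 0, "ry": 0, "rz": 0, "claw": 1},
  {"dx": 0, "dy": 0.1, "dz": 0, "rx": 0, "ry": 0, "rz": 0, "claw": 1},
  {"dx": 0, "dy": 0.05, "dz": 0, "rx": 0, "ry": 0, "rz": 0, "claw": 1},
])

```text
time_s: 9.7
ee_pos: [0.6069, -0.0756, 0.08]
eef_rot: [-3.14, 0.0, -0.085]
force: [-5.6, 9.7, 9.0]
grip_width: 0.0097
grip_force: 30.0
```

Emit:
step_arm([
  {"dx": -0.006, "dy": 0.07, "dz": -0.01, "rx": 0, "ry": 0, "rz": 0, "claw": 1},
  {"dx": -0.001, "dy": 0.1, "dz": 0, "rx": 0, "ry": 0, "rz": 0, "claw": 1},
  {"dx": -0.001, "dy": 0.1, "dz": 0, "rx": 0, "ry": 0, "rz": 0, "claw": 1},
  {"dx": -0.001, "dy": 0.07, "dz": 0, "rx": 0, "ry": 0, "rz": 0, "claw": 1},
  {"dx": 0, "dy": 0, "dz": 0, "rx": 0, "ry": 0, "rz": 0, "claw": 1},
])

```text
time_s: 10.2
ee_pos: [0.6036, -0.1106, 0.08]
eef_rot: [3.141, -0.001, -0.085]
force: [4.5, -7.0, -5.3]
grip_width: 0.0097
grip_force: 30.0
```

```bash
python3 - <<'E'
from station import viewer,telemetry
import cv2,pickle
o=telemetry.get_obs();print(o['ee_pos'],o['force'],o['eef_rot'])
p=viewer.camera('top');q=viewer.camera('side');pickle.dump((p,q),open('m2.pkl','wb'))
f=lambda i:cv2.resize(i,(400,400),interpolation=cv2.INTER_CUBIC)
cv2.imwrite('pics/k3.png',cv2.hconcat([f(p['img'][200:300,300:400]),f(q['img'][200:300,300:400])])[:,:,::-1])
E
```

```text
[ 0.60357664 -0.11061402  0.08004527] [ 4.52556827 -6.98004575 -5.33867706] [ 3.14104046e+00 -1.02891811e-03 -8.50863651e-02]
```

View pics/k3.png

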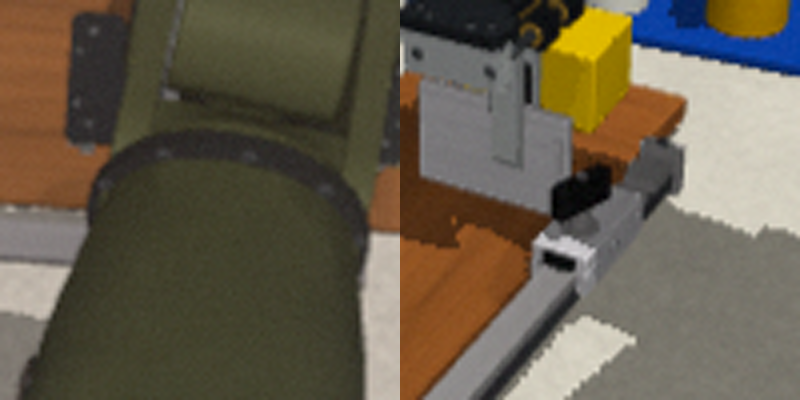

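The plate is held (right panel), with the saddle about 14 mm short of the notch. I'll creep from here in small calls.

Emit:
step_arm([
  {"dx": 0, "dy": 0.02, "dz": 0.003, "rx": 0, "ry": 0, "rz": 0, "claw": 1},
  {"dx": 0, "dy": 0.02, "dz": 0, "rx": 0, "ry": 0, "rz": 0, "claw": 1},
  {"dx": 0, "dy": 0.02, "dz": 0, "rx": 0, "ry": 0, "rz": 0, "claw": 1},
  {"dx": 0, "dy": 0.02, "dz": 0, "rx": 0, "ry": 0, "rz": 0, "claw": 1},
])

```text
time_s: 10.7
ee_pos: [0.603, -0.1167, 0.08]
eef_rot: [-3.14, -0.001, -0.084]
force: [3.9, 8.5, -0.7]
grip_width: 0.01
grip_force: 30.0
```

Emit:
step_arm([
  {"dx": 0, "dy": 0.01, "dz": 0, "rx": 0, "ry": 0, "rz": 0, "claw": 1},
  {"dx": 0, "dy": 0.01, "dz": 0, "rx": 0, "ry": 0, "rz": 0, "claw": 1},
])

```text
time_s: 10.9
ee_pos: [0.6028, -0.1187, 0.08]
eef_rot: [-3.14, -0.001, -0.084]
force: [4.1, 7.3, 0.0]
grip_width: 0.0096
grip_force: 30.0
```

Emit:
step_arm([
  {"dx": 0, "dy": 0.01, "dz": 0, "rx": 0, "ry": 0, "rz": 0, "claw": 1},
  {"dx": 0, "dy": 0.01, "dz": 0, "rx": 0, "ry": 0, "rz": 0, "claw": 1},
])

```text
time_s: 11.1
ee_pos: [0.6026, -0.1209, 0.08]
eef_rot: [-3.141, -0.001, -0.084]
force: [3.7, 4.9, -0.6]
grip_width: 0.0095
grip_force: 30.0
```

Emit:
step_arm([
  {"dx": 0, "dy": 0.01, "dz": 0, "rx": 0, "ry": 0, "rz": 0, "claw": 1},
])

```text
time_s: 11.2
ee_pos: [0.6025, -0.1222, 0.08]
eef_rot: [-3.141, -0.001, -0.084]
force: [4.2, 3.0, -0.1]
grip_width: 0.0099
grip_force: 30.0
```

Emit:
step_arm([
  {"dx": 0, "dy": 0.01, "dz": 0, "rx": 0, "ry": 0, "rz": 0, "claw": 1},
])

```text
time_s: 11.3
ee_pos: [0.6024, -0.1235, 0.08]
eef_rot: [-3.141, -0.001, -0.085]
force: [3.8, 0.2, -2.1]
grip_width: 0.0097
grip_force: 30.0
```

Emit:
step_arm([
  {"dx": 0, "dy": 0.005, "dz": 0, "rx": 0, "ry": 0, "rz": 0, "claw": 1},
  {"dx": 0, "dy": 0, "dz": 0, "rx": 0, "ry": 0, "rz": 0, "claw": 1},
])

```text
time_s: 11.5
ee_pos: [0.6023, -0.1244, 0.08]
eef_rot: [3.141, -0.001, -0.085]
force: [6.6, -0.2, -3.4]
grip_width: 0.0099
grip_force: 30.0
```

Emit:
step_arm([
  {"dx": 0, "dy": 0.008, "dz": 0, "rx": 0, "ry": 0, "rz": 0, "claw": 1},
  {"dx": 0, "dy": 0, "dz": 0, "rx": 0, "ry": 0, "rz": 0, "claw": 1},
])

```text
time_s: 11.7
ee_pos: [0.6022, -0.1247, 0.08]
eef_rot: [-3.141, -0.001, -0.085]
force: [5.2, 3.1, -3.1]
grip_width: 0.0098
grip_force: 30.0
```

Emit:
step_arm([
  {"dx": 0, "dy": 0.01, "dz": 0, "rx": 0, "ry": 0, "rz": 0, "claw": 1},
  {"dx": 0, "dy": 0, "dz": 0, "rx": 0, "ry": 0, "rz": 0, "claw": 1},
  {"dx": 0, "dy": 0, "dz": 0, "rx": 0, "ry": 0, "rz": 0, "claw": 1},
])

```text
time_s: 12.0
ee_pos: [0.6022, -0.1251, 0.08]
eef_rot: [-3.14, -0.001, -0.084]
force: [5.2, 7.1, -2.3]
grip_width: 0.0102
grip_force: 30.0
```

Emit:
step_arm([
  {"dx": 0, "dy": 0.008, "dz": 0, "rx": 0, "ry": 0, "rz": 0, "claw": 1},
  {"dx": 0, "dy": 0, "dz": 0, "rx": 0, "ry": 0, "rz": 0, "claw": 1},
  {"dx": 0, "dy": 0, "dz": 0, "rx": 0, "ry": 0, "rz": 0, "claw": 1},
])

```text
time_s: 12.3
ee_pos: [0.6022, -0.1254, 0.08]
eef_rot: [-3.14, -0.0, -0.084]
force: [5.8, 11.1, -1.5]
grip_width: 0.0103
grip_force: 30.0
```

The force rose to 11 N with only 0.3 mm of motion, at 99.7 mm of travel against 99.4 mm measured, so the ball is in the notch. I'll ease the push off and check.

Emit:
step_arm([
  {"dx": -0.006, "dy": -0.014, "dz": 0, "rx": 0, "ry": 0, "rz": 0, "claw": 1},
  {"dx": 0, "dy": 0, "dz": 0, "rx": 0, "ry": 0, "rz": 0, "claw": 1},
  {"dx": 0, "dy": 0, "dz": 0, "rx": 0, "ry": 0, "rz": 0, "claw": 1},
  {"dx": 0, "dy": 0, "dz": 0, "rx": 0, "ry": 0, "rz": 0, "claw": 1},
  {"dx": 0, "dy": 0, "dz": 0, "rx": 0, "ry": 0, "rz": 0, "claw": 1},
  {"dx": 0, "dy": 0, "dz": 0, "rx": 0, "ry": 0, "rz": 0, "claw": 1},
])

```text
time_s: 12.9
ee_pos: [0.6022, -0.1249, 0.08]
eef_rot: [-3.141, -0.002, -0.085]
force: [11.0, 3.7, -5.3]
grip_width: 0.0098
grip_force: 30.0
```

```bash
python3 - <<'E'
from station import viewer,telemetry
import cv2
from h import *
o=telemetry.get_obs();print(o['ee_pos'],o['force'],abs(o['joint_vel']).max())
q=viewer.camera('side')
cv2.imwrite('pics/k4.png',cv2.resize(q['img'][190:300,290:400],(600,600),interpolation=cv2.INTER_CUBIC)[:,:,::-1])
E
```

```text
[ 0.6022051  -0.12490129  0.0800358 ] [11.02953553  3.72829093 -5.30629691] 0.0020574009596649057
```

View pics/k4.png

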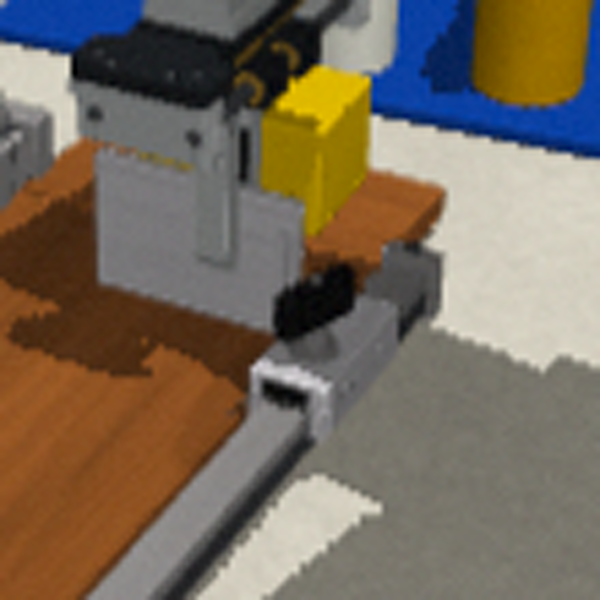

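The picture shows the plate held at (215,230), the knob slack at (315,300) and the cheese untouched. One small side-load relief, then I hand in.

Emit:
step_arm([
  {"dx": 0.01, "dy": 0, "dz": 0, "rx": 0, "ry": 0, "rz": 0, "claw": 1},
  {"dx": 0, "dy": 0, "dz": 0, "rx": 0, "ry": 0, "rz": 0, "claw": 1},
  {"dx": 0, "dy": 0, "dz": 0, "rx": 0, "ry": 0, "rz": 0, "claw": 1},
  {"dx": 0, "dy": 0, "dz": 0, "rx": 0, "ry": 0, "rz": 0, "claw": 1},
  {"dx": 0, "dy": 0, "dz": 0, "rx": 0, "ry": 0, "rz": 0, "claw": 1},
])

```text
time_s: 13.45
ee_pos: [0.6022, -0.1249, 0.08]
eef_rot: [-3.141, 0.001, -0.085]
force: [2.3, 4.5, -1.2]
grip_width: 0.0094
grip_force: 30.0
```

```bash
python3 -c "
from station import telemetry,hand_in
o=telemetry.get_obs();print(o['ee_pos'],o['force'],o['grip_force'])
print(hand_in())"
```

```text
[ 0.60220571 -0.12491809  0.0799863 ] [ 2.34900999  4.53941118 -1.21327192] 29.99641925096512
the job is handed in; nothing more can be done
None
```

I handed the job in with the knob slack at about 1.2 rad and the plate gripped at 30 N. By travel (about 99 mm) and the force rise, the ball is in the first notch. The hand-in gave no verdict.

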